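Slide the parts board along its rails into the locating notches and button it down

ROBOT

A 7-joint arm with a two-finger parallel gripper is mounted at the origin on the work surface; the furniture and walls round the work are solid. World frame = base frame: x ahead of the robot, y to its left, z up, the work surface at z = 0. Lengths are in m, angles in rad, forces in N, time in s.
With the tool pointing down it reaches from about 0.35 to 0.9 m from the base axis. Payload 8.1 kg.
Tool frame: the origin (TCP) lies midway between the tips of the shut fingers; the grasp point (between the pads) lies 19 mm behind it; z points along the fingers, y is the direction in which the jaws open and shut (so a half turn about z gives the same grasp; the last joint's range is limited). The gripper opens to 92 mm and grips with 3 to 60 N. Pads are 19 mm wide; open, the fingers measure 130 mm over their backs; the gripper's body (75 mm by 190 mm) begins 47 mm behind the grasp point.
Start: joints at [-1.386, 0.434, 0.025, 1.573, -0.012, 1.134, -0.075], TCP at [0.177, 0.599, 0.227] pointing down, gripper open.
Joint ranges: [-2.62, 2.62], [-0.44, 2.09], [-1.27, 1.32], [0.08, 2.57], [-1.32, 4.46], [0.12, 2], [-2.74, 2.74]. Speed limits (rad/s): [2.22, 2.22, 3.01, 3.01, 3.14, 3.14, 3.14].

INTERFACE

Orientations are given as a rotation vector (axis times angle).
In Python, from cell import readout, imaging, arm gives the robot as it stands.
- The arm moves only by the tool send_rows, never from a script. Its arguments are lists of equal length, an entry for each row: "claw": the gripper command: -1 is fully open, 1 is shut, values between are in proportion; "delta_pos": the shift along the tool's x, y, z as a fraction of full scale, a list of three; "dr": the turn, a rotation vector about the tool's x, y, z as a fraction of full scale, a list of three. In form: {"claw": [claw, ...], "delta_pos": [[dx, dy, dz], ...], "dr": [[ax, ay, az], ...]}. A call has exactly 5 rows; each row is the pose to reach, as a shift and turn from the pose commanded when the call began, along the tool's axes at that moment; what a row does not reach only later rows make up. Full scale, the value 1, is 250 mm for a shift and 2 rad for a turn. A row lasts 1/10 s, in which the tool goes at most 50 mm and 8.59 degrees, less where a joint would pass 70% of its speed; a pose out of reach is approached as far as the arm can. A call with a number of a shift or a turn outside -1 to 1 is refused whole. A call with a gripper value outside its range is refused whole. The fingers move at their own pace and stop on an object; "force" is the grip in N (left out, the last holds). Time passes only in rows, so rows that repeat a pose let the fingers close, or fill a call up. It gives the time, the measured TCP pose, the force and the opening at its end, in the units of the state.
- readout.observe(): the state, without advancing time (a new reading comes with each control period).
- imaging.get_image(name): name is "scene" or "top" or "wrist"; returns (picture, depth): 480x640x3 uint8, blue, green, red; 480x640 float32, m along the optical axis (not along the pixel's ray), 0 where there is no reading.
- imaging.get_calibration(name): a dict with "vfov" (degrees; the focal length in pixels is half the picture's height over the tangent of half this angle, whatever the lens; pixels are square), "cx", "cy" (the principal point, pixels), "extrinsics" (4x4, takes a point from world to camera coordinates). Camera axes: x right, y down, z forward; pixel columns grow to the right and rows downward; lengths in m; the calibration is good to about 2 mm. A picture is of the moment at which its call begins: read the wrist's pose just before it. get_calibration takes no time and is no camera call; for the wrist camera it gives the pose at the moment of the call.
- arm.sign_off(): hands the job in, once; it reports no verdict.
The state is a dict: "clock": time; "joints": joint angles; "dq": joint speeds; "joint_efforts": joint torques, N m; "position": TCP position; "ee_rot": TCP orientation; "force": force on the tool from outside, world axes, zero at the start; "ft_torque": the same for the moment, N m; "width": opening from 0.0 (shut) to 1.0 (fully open).
Only numpy, scipy, OpenCV 4.12 (cv2) and the standard library are available. Lean on these libraries where they do the work, as an engineer would, in place of code of your own. Each camera call takes 0.05 s, during which the arm holds its last target.

TASK

With a fingertip, gently push the plywood parts board along its rails towards the red turn-button until it drops into the locating notches, then push the button's black post round so that the red bar lies straight over the edge of the board, fully turned to its stop. Lift nothing: the seal ring and the nut stay on the board as it goes, and everything else on the bench stays where it is.

Things in the scene. Friction and masses are not known exactly. Their poses are not given: they have to be found in the camera images.
- rack: Fixed grey rack, 151 (x) by 269 (y) mm. Origin on the bench under the middle of the board's home. Two aluminium rails along its y, 16 wide, at x = +-55, y = -160 to 100, top at z = 40; between them 94 mm is open down to 10 mm high ties, so fingertips fit behind the board. Guide cheeks outside, 54 high. A bridge over the +y end (y = 89 to 109, top z = 52) carries the turn-button.
- notch (a point): Middle of the front pair of locating notches, at the height of the rail tops (40 mm), 60 mm along the rack's +y from home; the rear pair is 60 mm towards -y. Each notch is cut square into the rail, 17 mm wide and 8 deep, and is marked yellow on the cheeks.
- carrier: Loose plywood board 130 (x) by 160 (y) by 10 mm, about 0.5 kg, axes as the rack's; origin at the centre of its underside. Two 12 mm steel rods under it at y = +-60, reaching 10 mm down, slide on the rails. Origin 50 mm above the bench on the rail tops, 42 when down in the notches. Starts 35 to 75 mm to the -y side of home. Sliding takes 1 to 4 N; in the notches it has +-2.5 mm play, then a firm stop.
- push_edge (a point): Middle of the board's trailing (-y) end face, half-way up its 10 mm thickness: the place to push, along the rack's +y. 55 mm above the bench while the board rides on the rail tops, 47 when seated.
- home (a point): On the rack: where the board's origin is when seated, 42 mm above the bench.
- pivot (a point): On the rack: axis of the turn-button (vertical), at the underside of its bar, 54 mm above the bench, 97 mm along +y from home.
- button (a joint): Turn-button, red bar 16 wide, z = 54 to 62 mm, reaching 42 mm from the pivot, black upright post at its end. 0: bar along the rack's +x; grows clockwise seen from above; pi/2 (stop): along the rack's -y, over the seated board's end with 2 mm to spare. Starts at -0.5 to 0.1; friction 0.025 N m, stays where left. A board not down in the notches blocks it.
- button_post (a point): Middle (half-way up) of the button's black post, 14 mm in diameter, 36 mm from the pivot; the post stands from z = 62 to 84 mm above the bench.
- seal_ring: Seal ring, black on white, 62 diameter, 20 high, loose on the board; origin at the centre of its underside. Its top is at 80 mm while the board rides on the rail tops.
- nut: Steel nut, 24x27x13, loose on the board; origin at the centre of its underside.
- impeller: Bystander, loose: bare metal impeller disc, 103x96x22, lying on the bench to the right; origin at the centre of its underside.
- tape_measure: Bystander, loose: yellow and black tape measure, 37x82x64, near the robot on the left; origin at the centre of its underside.
- feeler: Bystander, loose: feeler gauge, 27x100x16, near the robot on the right; origin at the centre of its underside.
- scraper: Bystander, loose: green-handled scraper, 40x175x16, behind the rack; origin at the centre of its underside.
Mind the look-alikes: they are no part of the job. What is shaped like the seal_ring but blue is not meant.

How it is judged:
By the outcome, as a careful person would: the job done as asked, in the order asked, and still so for the second after the job is handed in, with the robot touching nothing.
It also fails if it takes over 48 s, if anything falls off the work surface, if the arm or the gripper's body presses on something with over 40 N, if the wrist force passes 120 N, or if a joint passes its speed limit or range.

## Working session

There is one attempt and no reset: what is moved stays moved. The work goes in short steps, Python scripts to look and compute and a tool call to move; the robot and the scene stay as the last step left them, time stands still between calls to the robot, and variables do not carry over. Pictures are saved under pics/ and viewed, and the job is handed in when it is done.

Besides the shell and the picture viewer there is one more tool, called after ">>>" by a JSON object that holds its "fn" and its "kwargs", one argument or row to a line. send_rows: Moves the arm, as the interface text tells. Its arguments: {"type":"object","properties":{"claw":{"type":"array","items":{"type":"number"}},"delta_pos":{"type":"array","items":{"type":"array","items":{"type":"number","minimum":-1,"maximum":1}}},"dr":{"type":"array","items":{"type":"array","items":{"type":"number","minimum":-1,"maximum":1}}},"force":{"type":"number"}},"required":["claw","delta_pos","dr"]}

```bash
mkdir -p pics; ls
python3 - <<'E'
from cell import readout, imaging, arm
import cv2,numpy as np
print(readout.observe())
for n in ["scene","top"]:
    p,d=imaging.get_image(n); cv2.imwrite(f"pics/{n}0.png",p); np.savez(f"{n}0.npz",p=p,d=d,**{k:np.array(v) for k,v in imaging.get_calibration(n).items()})
    print(imaging.get_calibration(n))
E
```

```text
pics
{'clock': 0.0, 'joints': array([-1.38556954,  0.43520591,  0.02495177,  1.57408808, -0.01158837,
        1.13399776, -0.07511666]), 'dq': array([-1.18310726e-03, -1.82277393e-03,  3.39262817e-04, -6.23657737e-05,
        2.54386394e-04,  7.11043943e-04, -7.45788811e-04]), 'joint_efforts': array([-6.82070113e-04, -6.67871475e+01,  9.84861664e-01, -3.14440727e+01,
       -6.03369623e-02,  4.36184846e-02,  1.79724375e-04]), 'position': array([0.17732067, 0.59878903, 0.22595882]), 'ee_rot': array([-4.50643214e-01, -3.10902086e+00,  2.43824500e-03]), 'force': array([ 0.59459501, -0.04557322, -0.10798728]), 'ft_torque': array([-0.00906531, -0.0060858 , -0.06793714]), 'width': 1.0007373388802405}
{'vfov': 43.16469048200783, 'cx': 323.31400315091355, 'cy': 241.56816608065841, 'extrinsics': array([[ 0.69744609, -0.7166096 ,  0.00629495, -0.34109931],
       [-0.55774863, -0.54830705, -0.62311784,  0.32388142],
       [ 0.44998379,  0.4310801 , -0.78210264,  1.20383743],
       [ 0.        ,  0.        ,  0.        ,  1.        ]])}
{'vfov': 47.69081913600375, 'cx': 321.9819497294793, 'cy': 242.87054722752234, 'extrinsics': array([[ 0.01250872, -0.99973404,  0.01937494, -0.01939097],
       [-0.98491119, -0.01566342, -0.17235024,  0.52538769],
       [ 0.17260788, -0.01692672, -0.98484517,  1.42427436],
       [ 0.        ,  0.        ,  0.        ,  1.        ]])}
```

View pics/scene0.png

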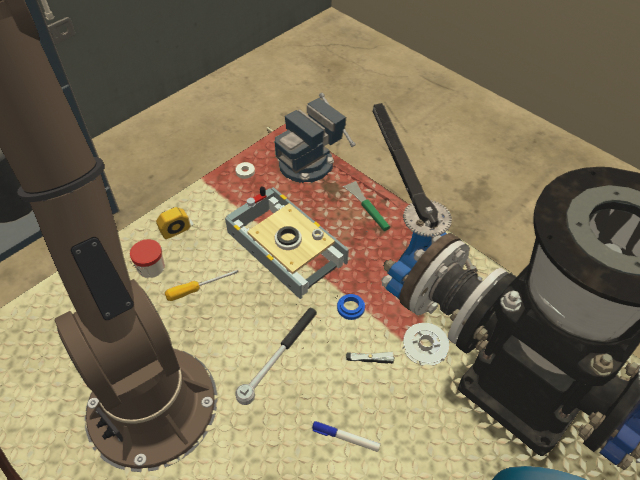

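View pics/top0.png

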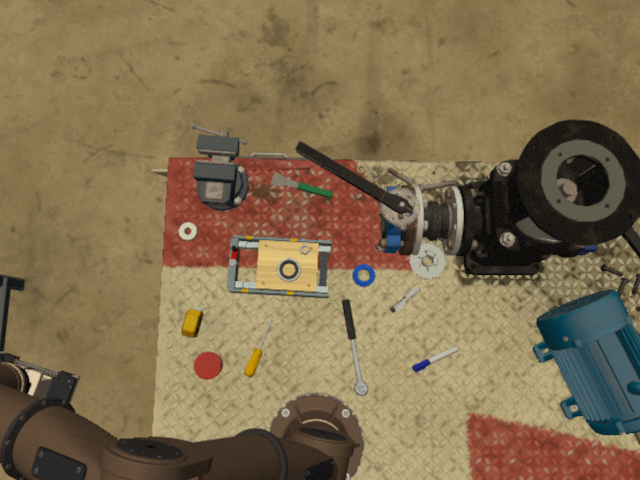

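```bash
cat > h.py <<'E'
import numpy as np,cv2
def load(n):
    z=np.load(n); return z['p'],z['d'],dict(vfov=float(z['vfov']),cx=float(z['cx']),cy=float(z['cy']),E=z['extrinsics'])
def foc(c): return 240/np.tan(np.radians(c['vfov'])/2)
def proj(c,P):
    P=np.atleast_2d(P); q=P@c['E'][:3,:3].T+c['E'][:3,3]; f=foc(c)
    return np.c_[f*q[:,0]/q[:,2]+c['cx'],f*q[:,1]/q[:,2]+c['cy']]
def at_z(c,u,v,z):
    f=foc(c); R=c['E'][:3,:3];t=c['E'][:3,3]
    r=R.T@np.array([(u-c['cx'])/f,(v-c['cy'])/f,1]); o=-R.T@t
    return o+r*(z-o[2])/r[2]
def cloud(c,d):
    f=foc(c); v,u=np.mgrid[:480,:640]; q=np.stack([(u-c['cx'])/f*d,(v-c['cy'])/f*d,d],-1)
    return (q-c['E'][:3,3])@c['E'][:3,:3]
E
python3 - <<'E'
from h import *
p,d,c=load('top0.npz')
cv2.imwrite('pics/topc.png',cv2.resize(p[225:305,220:340],None,fx=6.6,fy=6.6,interpolation=cv2.INTER_CUBIC))
p2,d2,c2=load('scene0.npz')
cv2.imwrite('pics/scenec.png',cv2.resize(p2[180:300,215:355],None,fx=5,fy=5,interpolation=cv2.INTER_CUBIC))
for u,v in [(230,238),(229,293),(331,240),(328,296)]: print(at_z(c,u,v,0.054))
print(np.abs(d[225:305,220:340]).min())
E
```

```text
[0.53353    0.23557953 0.054     ]
[0.38590021 0.23206588 0.054     ]
[ 0.53241567 -0.03600228  0.054     ]
[ 0.38165021 -0.02951041  0.054     ]
0.0
```

View pics/topc.png

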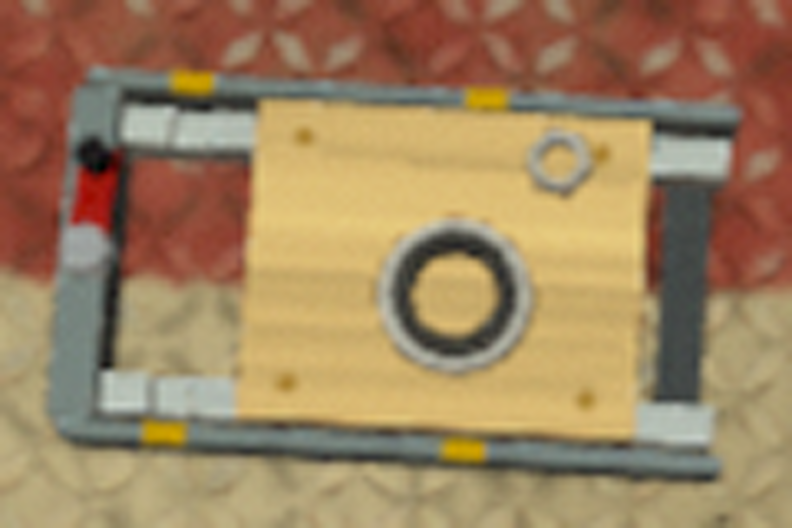

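View pics/scenec.png

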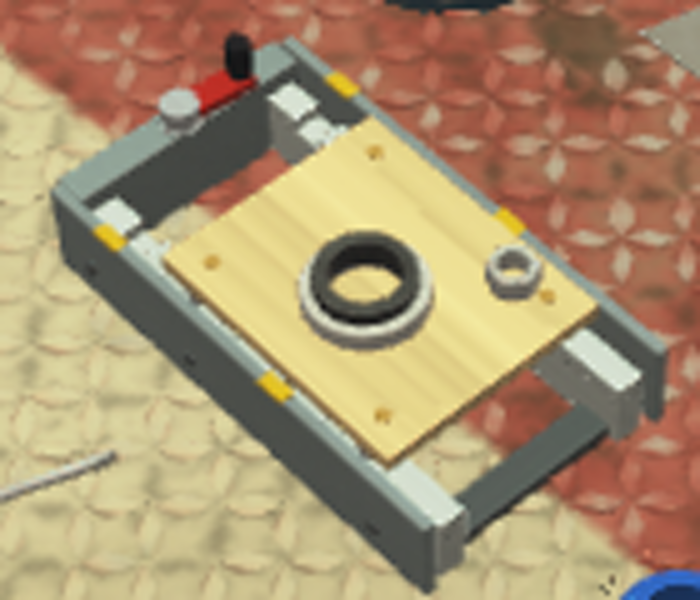

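```bash
cat > fit.py <<'E'
from h import *
from scipy.optimize import least_squares
pt,dt,ct=load('top0.npz'); ps,ds,cs=load('scene0.npz')
T=(np.array([(192,82),(487,98),(164,433),(463,450)])+.5)/6.6-.5+[220,225]
S=(np.array([(342,86),(510,218),(109,236),(275,387)])+.5)/5-.5+[215,180]
M=np.array([(.0713,.06,.054),(.0713,-.06,.054),(-.0713,.06,.054),(-.0713,-.06,.054)])
def W(q,P):
    c,s=np.cos(q[2]),np.sin(q[2]); P=np.atleast_2d(P); return np.c_[q[0]+c*P[:,0]-s*P[:,1],q[1]+s*P[:,0]+c*P[:,1],P[:,2]]
def toR(q,P):
    c,s=np.cos(q[2]),np.sin(q[2]); d=np.asarray(P)[:2]-q[:2]; return np.array([c*d[0]+s*d[1],-s*d[0]+c*d[1],P[2]])
def fit(use):
    f=lambda q:np.concatenate([(proj(c,W(q,M))-X).ravel() for c,X in use])
    r=least_squares(f,[.46,.11,0]); return r.x,np.abs(r.fun).max()
E
python3 - <<'E'
from fit import *
print(fit([(ct,T)]),fit([(cs,S)]),)
q,e=fit([(ct,T),(cs,S)]);print(q,e)
# board trailing corners & leading
def tp(x,y): return ((x+.5)/6.6-.5+220,(y+.5)/6.6-.5+225)
for n,x,y,z in [('lead+x',258,98,.06),('lead-x',236,417,.06),('tr+x',652,120,.06),('tr-x',636,440,.06),('post',95,152,.084),('pivotcap',86,248,.066),('ring',455,297,.08),('nut',560,161,.073)]:
    print(n,toR(q,at_z(ct,*tp(x,y),z))*1000)
def sp(x,y): return ((x+.5)/5-.5+215,(y+.5)/5-.5+180)
for n,x,y,z in [('lead+x',372,117,.06),('lead-x',165,258,.06),('tr+x',597,305,.06),('tr-x',390,466,.06),('post',238,42,.084),('pivotcap',179,102,.066)]:
    print(n,toR(q,at_z(cs,*sp(x,y),z))*1000)
print('lead end world',W(q,[[0,-.16,.05],[0,-.14,.05],[0,.097,.054]]))
# obstacles heights near
P=cloud(ct,dt)
for u,v in [(364,275),(428,260),(190,320),(400,205),(393,235),(215,190)]: print(u,v,P[v,u])
E
```

```text
(array([ 0.46302133,  0.12866421, -0.04272744]), np.float64(0.24479564330832204)) (array([ 0.46278122,  0.12807284, -0.04382715]), np.float64(0.6223241254463687))
[ 0.46293445  0.12839244 -0.04327076] 0.5294421083513328
lead+x [65.517398   32.45198021 60.        ]
lead-x [-64.15149356  31.3925952   60.        ]
tr+x [  65.92500467 -127.64437109   60.        ]
tr-x [ -64.15051334 -128.64900526   60.        ]
post [35.71984717 92.73223437 84.        ]
pivotcap [-0.53024346 95.82563779 66.        ]
ring [-13.36706417 -53.63899404  80.        ]
nut [ 44.77324549 -91.68615385  73.        ]
lead+x [64.42928601 28.69460382 60.        ]
lead-x [-63.79563456  27.8905433   60.        ]
tr+x [  63.26074072 -128.75467662   60.        ]
tr-x [ -66.07368692 -131.93773185   60.        ]
post [35.67284807 92.13683813 84.        ]
pivotcap [-0.44553939 94.97149923 66.        ]
lead end world [[ 0.45601329 -0.03145779  0.05      ]
 [ 0.45687843 -0.01147651  0.05      ]
 [ 0.4671304   0.22530165  0.054     ]]
364 275 [ 0.44503397 -0.13005958  0.00134638]
428 260 [ 0.48994625 -0.30909974 -0.0006256 ]
190 320 [0.31371644 0.32879367 0.06286003]
400 205 [ 0.57726973 -0.18740469  0.27493658]
393 235 [ 0.53120482 -0.18990066  0.14570879]
215 190 [0.64885816 0.27024608 0.11641706]
```

```bash
cat > go.py <<'E'
import sys,json
from fit import *
from scipy.spatial.transform import Rotation as R
from cell import readout
q,_=fit([(ct,T),(cs,S)])
def tgt(xr,yr,z,yaw=0):
    a=q[2]+yaw  # tool y along rack x, z down
    y=np.array([np.cos(a),np.sin(a),0]); zz=np.array([0,0,-1.]); return W(q,[[xr,yr,z]])[0],R.from_matrix(np.c_[np.cross(y,zz),y,zz])
def rel(xr,yr,z,yaw=0,cmd=None):
    s=readout.observe(); p,r=(s['position'],R.from_rotvec(s['ee_rot'])) if cmd is None else cmd
    P,Q=tgt(xr,yr,z,yaw)
    print('dp',np.round(r.inv().apply(P-p)/.25,4),'dr',np.round((r.inv()*Q).as_rotvec()/2,4),'|mm|',np.linalg.norm(P-p)*1000)
def st():
    s=readout.observe(); print('t',round(s['clock'],2),'rack mm',np.round(toR(q,s['position'])*1000,1),'F',np.round(R.from_euler('z',-q[2]).apply(s['force']),2),'w',round(s['width'],2), 'rot',np.round((tgt(0,0,0)[1].inv()*R.from_rotvec(s['ee_rot'])).as_rotvec(),3))
if __name__=='__main__':
    st()
    a=[float(x) for x in sys.argv[1:]]
    rel(*[x/1000 for x in a[:3]],*a[3:])
E
python3 go.py 0 -152 200
python3 - <<'E'
from h import *
p,d,c=load('top0.npz'); P=cloud(c,d)
for u,v in [(300,146),(330,165),(360,183),(385,200)]: print(u,v,[P[v+k,u] for k in (0,)])
E
```

```text
t 0.1 rack mm [-305.7  457.6  226. ] F [-0.09  0.48 -0.8 ] w 0.99 rot [ 1.000e-03 -1.000e-03 -1.326e+00]
dp [-1.777  -2.0697  0.1073] dr [-6.000e-04  5.000e-04  6.631e-01] |mm| 682.5083321110366
300 146 [array([0.70196656, 0.04552424, 0.31281049])]
330 165 [array([ 0.66338943, -0.02375609,  0.29693886])]
360 183 [array([ 0.62687598, -0.09427368,  0.27976163])]
385 200 [array([ 0.591787  , -0.15438768,  0.26256955])]
```

>>> {"fn": "send_rows", "kwargs": {
  "claw": [1,1,1,1,1],
  "delta_pos": [
    [-0.13,-0.15,0],
    [-0.26,-0.3,0],
    [-0.39,-0.45,0],
    [-0.52,-0.6,0],
    [-0.65,-0.75,0]
  ],
  "dr": [
    [0,0,0.07],
    [0,0,0.14],
    [0,0,0.21],
    [0,0,0.28],
    [0,0,0.35]
  ],
  "force": 10
}}

```text
clock: 0.6
position: [0.2804, 0.3712, 0.2265]
ee_rot: [-1.497, -2.762, 0.001]
force: [1.5, 0.7, 0.2]
width: 0.615
```

```bash
python3 go.py 0 -152 200
```

```text
t 0.6 rack mm [-192.9  234.7  226.5] F [1.52 0.72 0.16] w 0.61 rot [ 0.   -0.   -0.62]
dp [-1.7072 -0.2716  0.1061] dr [-2.000e-04  1.000e-04  3.102e-01] |mm| 432.97705271227056
```

>>> {"fn": "send_rows", "kwargs": {
  "claw": [1,1,1,1,1],
  "delta_pos": [
    [-0.19,-0.03,0],
    [-0.38,-0.06,0],
    [-0.57,-0.09,0],
    [-0.76,-0.12,0],
    [-0.95,-0.15,0]
  ],
  "dr": [
    [0,0,0.06],
    [0,0,0.12],
    [0,0,0.18],
    [0,0,0.24],
    [0,0,0.3]
  ]
}}

```text
clock: 1.1
position: [0.3797, 0.1526, 0.2268]
ee_rot: [-2.245, -2.197, -0.001]
force: [1.1, 0.7, -0.5]
width: 0.18
```

```bash
python3 go.py 0 -152 150
```

```text
t 1.1 rack mm [-84.2  20.5 226.8] F [ 1.12  0.75 -0.5 ] w 0.18 rot [-0.     0.001 -0.022]
dp [-0.6974  0.322   0.3068] dr [ 0.     -0.0003  0.0108] |mm| 206.7927783566925
```

>>> {"fn": "send_rows", "kwargs": {
  "claw": [1,1,1,1,1],
  "delta_pos": [
    [-0.17,0.08,0.06],
    [-0.34,0.16,0.12],
    [-0.52,0.24,0.2],
    [-0.7,0.322,0.3],
    [-0.7,0.322,0.3]
  ],
  "dr": [
    [0,0,0.01],
    [0,0,0.01],
    [0,0,0.01],
    [0,0,0.01],
    [0,0,0.01]
  ]
}}

```text
clock: 1.6
position: [0.457, -0.0272, 0.15]
ee_rot: [2.269, 2.172, -0.005]
force: [-0.2, 0.4, -0.0]
width: 0.011
```

```bash
python3 go.py 0 -153 46
python3 - <<'E'
from go import *
from cell import imaging
p,d=imaging.get_image('scene'); cv2.imwrite('pics/s1.png',cv2.resize(p[150:320,190:400],None,fx=3.8,fy=3.5))
p,d=imaging.get_image('wrist'); cv2.imwrite('pics/w1.png',p)
st()
E
```

```text
t 1.6 rack mm [   0.8 -155.7  150. ] F [-0.2   0.37 -0.03] w 0.01 rot [ 0.001 -0.003  0.   ]
dp [ 0.0122 -0.0026  0.4162] dr [-0.0007  0.0015 -0.0002] |mm| 104.08407067020899
t 1.7 rack mm [ 1.000e-01 -1.521e+02  1.509e+02] F [0.36 0.37 0.3 ] w 0.0 rot [ 0.002 -0.001 -0.002]
```

View pics/s1.png

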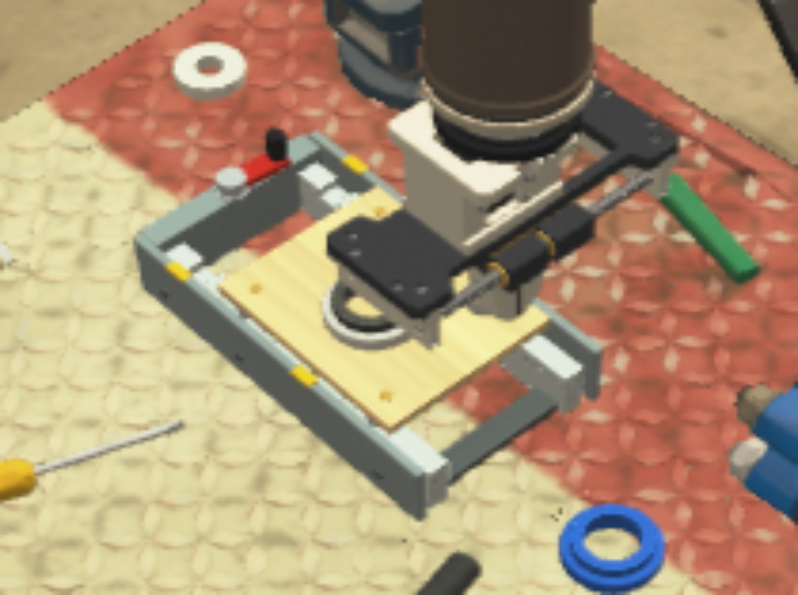

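View pics/w1.png

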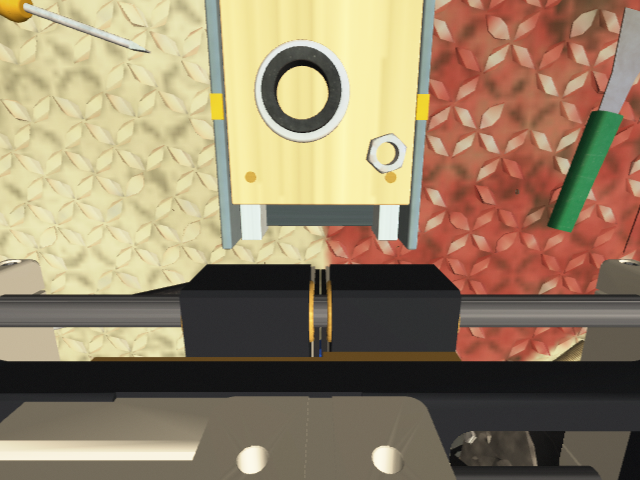

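Run:
```python
from go import *
from cell import imaging
k=imaging.get_calibration('wrist'); c=dict(vfov=k['vfov'],cx=k['cx'],cy=k['cy'],E=np.array(k['extrinsics']))
o=-c['E'][:3,:3].T@c['E'][:3,3]; print('cam',toR(q,o)*1000)
for n,u,v,z in [('trL',232,205,.06),('trR',410,205,.06),('yl',216.5,106.5,.054),('yr',422.5,106.5,.054),('ring',302,91,.08),('nut',386,153,.073)]: print(n,toR(q,at_z(c,u,v,z))*1000)
```

```text
cam [-2.55497513e-02 -8.60663877e+01  3.09056955e+02]
trL [ -64.85969573 -126.18598448   60.        ]
trR [  65.32956918 -125.76098396   60.        ]
yl [-73.05693387 -57.69653326  54.        ]
yr [ 70.91961757 -57.3238937   54.        ]
ring [-11.81140023 -51.38850686  80.        ]
nut [ 43.52913484 -88.73644356  73.        ]
```

>>> {"fn": "send_rows", "kwargs": {
  "claw": [1,1,1,1,1],
  "delta_pos": [
    [0,0,0.11],
    [0,0,0.21],
    [0,0,0.31],
    [0,0,0.4],
    [0,0,0.42]
  ],
  "dr": [
    [0,0,0],
    [0,0,0],
    [0,0,0],
    [0,0,0],
    [0,0,0]
  ]
}}

```text
clock: 2.2
position: [0.4555, -0.0198, 0.0455]
ee_rot: [-2.257, -2.181, 0.002]
force: [-0.5, -0.5, 0.1]
width: 0.005
```

```bash
python3 go.py 0 -138.5 45
```

```text
t 2.2 rack mm [  -1.  -148.4   45.5] F [-0.45 -0.56  0.12] w 0.0 rot [ 0.003  0.001 -0.009]
dp [0.0395 0.0043 0.0019] dr [-0.0015 -0.0004  0.0044] |mm| 9.933915560341916
```

>>> {"fn": "send_rows", "kwargs": {
  "claw": [1,1,1,1,1],
  "delta_pos": [
    [0.012,0,0],
    [0.024,0,0],
    [0.036,0,0],
    [0.048,0,0],
    [0.06,0,0]
  ],
  "dr": [
    [0,0,0],
    [0,0,0],
    [0,0,0],
    [0,0,0],
    [0,0,0]
  ]
}}

```text
clock: 2.7
position: [0.4583, -0.008, 0.0476]
ee_rot: [2.262, 2.177, 0.001]
force: [0.6, -8.7, 4.8]
width: 0.002
```

```bash
python3 go.py 0 -90 45
```

```text
t 2.7 rack mm [   1.3 -136.5   47.6] F [ 0.93 -8.65  4.82] w 0.0 rot [-0.002 -0.001 -0.005]
dp [ 0.1859 -0.0043  0.0101] dr [0.0012 0.0006 0.0026] |mm| 46.55973731542325
```

>>> {"fn": "send_rows", "kwargs": {
  "claw": [1,1,1,1,1],
  "delta_pos": [
    [0.01,0,0],
    [0.02,0,0],
    [0.03,0,0],
    [0.04,0,0],
    [0.05,0,0]
  ],
  "dr": [
    [0,0,0],
    [0,0,0],
    [0,0,0],
    [0,0,0],
    [0,0,0]
  ]
}}

```text
clock: 3.2
position: [0.4589, 0.0038, 0.0476]
ee_rot: [2.262, 2.176, 0.001]
force: [-0.9, -8.8, 5.5]
width: 0.005
```

```bash
python3 go.py 0 -90 45
```

```text
t 3.2 rack mm [   1.3 -124.6   47.6] F [-0.55 -8.79  5.5 ] w 0.01 rot [-0.002 -0.002 -0.004]
dp [ 0.1385 -0.0048  0.0102] dr [0.0012 0.0008 0.0021] |mm| 34.73784764218372
```

Run:
```python
from go import *
from cell import imaging
p,d=imaging.get_image('scene'); cv2.imwrite('pics/s2.png',cv2.resize(p[170:310,210:370],None,fx=5,fy=4.2*1,interpolation=cv2.INTER_CUBIC))
p,d=imaging.get_image('wrist'); cv2.imwrite('pics/w2.png',p)
st()
```

```text
t 3.3 rack mm [   1.4 -124.1   47.6] F [-0.   -6.83  5.7 ] w 0.01 rot [-0.002 -0.001 -0.005]
```

View pics/s2.png

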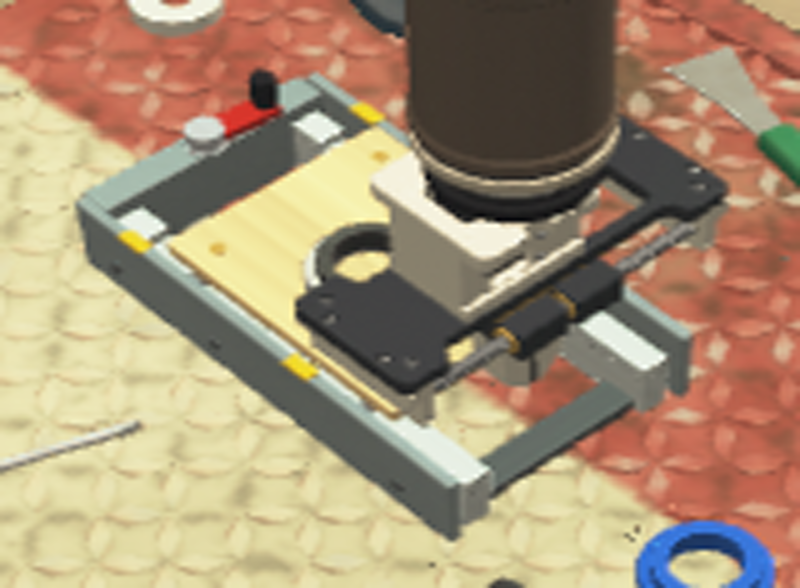

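View pics/w2.png

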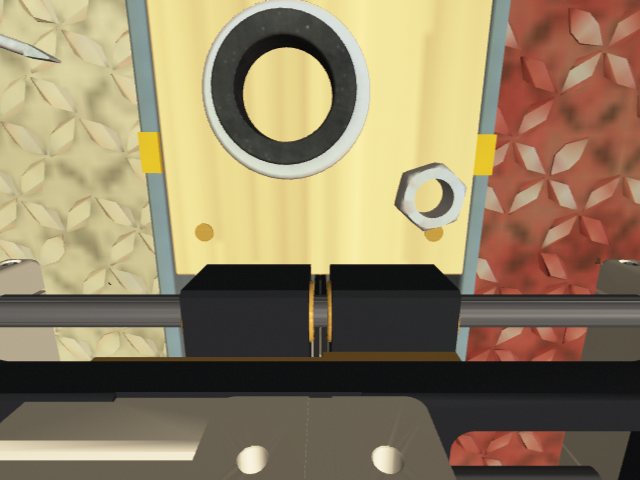

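Run:
```python
from go import *
from cell import imaging
k=imaging.get_calibration('wrist'); c=dict(vfov=k['vfov'],cx=k['cx'],cy=k['cy'],E=np.array(k['extrinsics']))
for n,u,v,z in [('trL',176,273,.06),('trR',467,273,.06),('yl',149,152,.054),('yr',485,154,.054),('ring',286,90,.08),('nut',432,196,.073),('screwL',204,232,.06),('screwR',433,232,.06)]: print(n,toR(q,at_z(c,u,v,z))*1000)
```

```text
trL [ -63.79821648 -112.56802417   60.        ]
trR [  67.23022504 -111.95846027   60.        ]
yl [-72.58951301 -59.80786409  54.        ]
yr [ 71.67126947 -59.87414986  54.        ]
ring [-11.03940283 -38.73599997  80.        ]
nut [ 44.16021212 -75.57180703  73.        ]
screwL [-49.72518455 -93.52400029  60.        ]
screwR [ 50.24488475 -93.03460668  60.        ]
```

>>> {"fn": "send_rows", "kwargs": {
  "claw": [1,1,1,1,1],
  "delta_pos": [
    [-0.03,0,0],
    [-0.05,0,0],
    [-0.05,0,0.02],
    [-0.05,0,0.04],
    [-0.05,0,0.05]
  ],
  "dr": [
    [0,0,0],
    [0,0,0],
    [0,0,0],
    [0,0,0],
    [0,0,0]
  ]
}}

```text
clock: 3.8
position: [0.4571, -0.0066, 0.0335]
ee_rot: [-2.261, -2.18, 0.001]
force: [1.4, 0.9, -0.4]
width: 0.006
```

```bash
python3 go.py 0 -90 34
```

```text
t 3.8 rack mm [   0.  -135.1   33.5] F [ 1.39  1.01 -0.39] w 0.01 rot [ 0.001  0.    -0.006]
dp [ 0.1806  0.001  -0.0018] dr [-0.0004 -0.0001  0.0032] |mm| 45.1480107584968
```

>>> {"fn": "send_rows", "kwargs": {
  "claw": [1,1,1,1,1],
  "delta_pos": [
    [0.01,0,0],
    [0.02,0,0],
    [0.03,0,0],
    [0.04,0,0],
    [0.05,0,0]
  ],
  "dr": [
    [0,0,0],
    [0,0,0],
    [0,0,0],
    [0,0,0],
    [0,0,0]
  ]
}}

```text
clock: 4.3
position: [0.4581, 0.0054, 0.0343]
ee_rot: [2.262, 2.179, -0.0]
force: [0.0, -5.1, -0.1]
width: 0.01
```

```bash
python3 go.py 0 -90 34
```

```text
t 4.3 rack mm [   0.5 -123.1   34.3] F [ 0.23 -5.11 -0.12] w 0.01 rot [-0.001 -0.001 -0.006]
dp [ 0.1325 -0.0012  0.0013] dr [0.0003 0.0003 0.003 ] |mm| 33.120776808423905
```

>>> {"fn": "send_rows", "kwargs": {
  "claw": [1,1,1,1,1],
  "delta_pos": [
    [0.01,0,0],
    [0.02,0,0],
    [0.03,0,0],
    [0.04,0,0],
    [0.05,0,0]
  ],
  "dr": [
    [0,0,0],
    [0,0,0],
    [0,0,0],
    [0,0,0],
    [0,0,0]
  ]
}}

```text
clock: 4.8
position: [0.4585, 0.0175, 0.0343]
ee_rot: [2.263, 2.178, -0.0]
force: [0.2, -6.0, 1.4]
width: 0.003
```

```bash
python3 go.py 0 -90 34
```

```text
t 4.8 rack mm [   0.3 -111.    34.3] F [ 0.43 -5.97  1.42] w 0.0 rot [-0.    -0.001 -0.005]
dp [ 0.0839 -0.0009  0.0013] dr [0.0002 0.0003 0.0026] |mm| 20.98972540237907
```

>>> {"fn": "send_rows", "kwargs": {
  "claw": [1,1,1,1,1],
  "delta_pos": [
    [0.01,0,0],
    [0.02,0,0],
    [0.03,0,0],
    [0.04,0,0],
    [0.048,0,0]
  ],
  "dr": [
    [0,0,0],
    [0,0,0],
    [0,0,0],
    [0,0,0],
    [0,0,0]
  ]
}}

```text
clock: 5.3
position: [0.4589, 0.0297, 0.0343]
ee_rot: [2.263, 2.179, -0.0]
force: [0.2, -1.7, -1.1]
width: 0.004
```

```bash
python3 go.py 0 -90 34
```

```text
t 5.3 rack mm [  0.2 -98.8  34.3] F [ 0.27 -1.68 -1.05] w 0.0 rot [-0.    -0.001 -0.005]
dp [ 0.0352 -0.0008  0.0011] dr [0.0001 0.0003 0.0027] |mm| 8.81896466302164
```

>>> {"fn": "send_rows", "kwargs": {
  "claw": [1,1,1,1,1],
  "delta_pos": [
    [0.003,0,0],
    [0.006,0,0],
    [0.009,0,0],
    [0.012,0,0],
    [0.015,0,0]
  ],
  "dr": [
    [0,0,0],
    [0,0,0],
    [0,0,0],
    [0,0,0],
    [0,0,0]
  ]
}}

```text
clock: 5.8
position: [0.459, 0.0341, 0.0342]
ee_rot: [-2.262, -2.18, -0.0]
force: [-0.4, 0.3, 0.1]
width: 0.003
```

Run:
```python
from go import *
from cell import imaging
st()
p,d=imaging.get_image('scene'); cv2.imwrite('pics/s3.png',cv2.resize(p[170:310,210:370],None,fx=5,fy=4.2*1,interpolation=cv2.INTER_CUBIC))
p,d=imaging.get_image('wrist'); cv2.imwrite('pics/w3.png',p)
st()
k=imaging.get_calibration('wrist'); c=dict(vfov=k['vfov'],cx=k['cx'],cy=k['cy'],E=np.array(k['extrinsics']))
P=cloud(c,d)
for u,v in [(200,200),(320,200),(420,120)]: print(toR(q,P[v,u])*1000)
```

```text
t 5.8 rack mm [  0.2 -94.4  34.2] F [-0.45  0.27  0.06] w 0.0 rot [-0.     0.    -0.006]
t 5.9 rack mm [  0.2 -94.4  34.2] F [0.19 0.31 0.55] w 0.01 rot [ 0.     0.    -0.006]
[-49.50653414 -49.04678448  52.72389239]
[ -0.43267119 -48.94405436  51.00488998]
[ 38.24774677 -17.28303665  51.80858492]
```

View pics/s3.png

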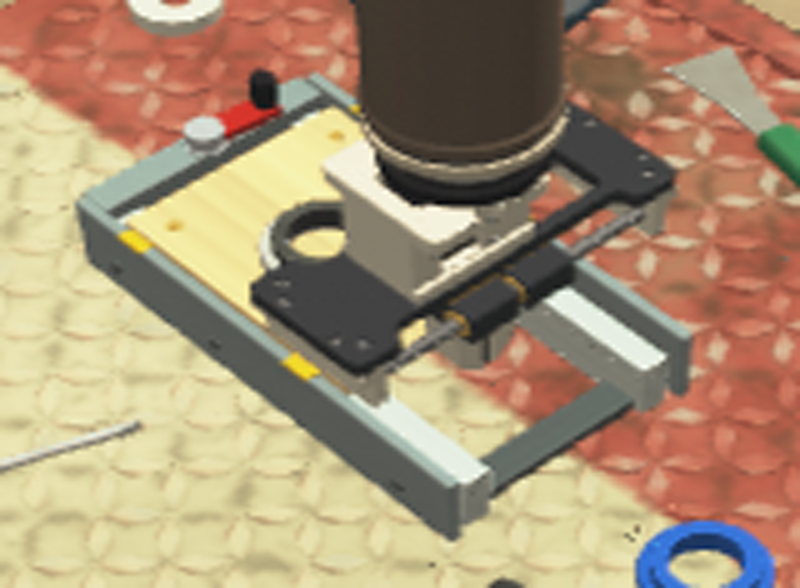

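View pics/w3.png

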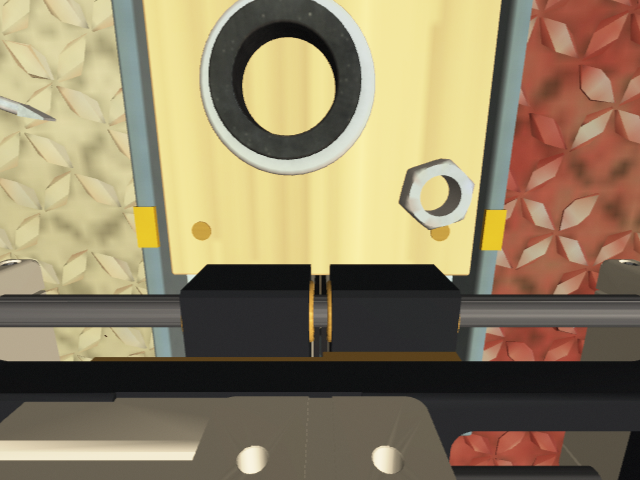

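>>> {"fn": "send_rows", "kwargs": {
  "claw": [1,1,1,1,1],
  "delta_pos": [
    [-0.03,0,0],
    [-0.04,0,0],
    [-0.04,0,-0.15],
    [-0.04,0,-0.3],
    [-0.04,0,-0.45]
  ],
  "dr": [
    [0,0,0],
    [0,0,0],
    [0,0,0],
    [0,0,0],
    [0,0,0]
  ]
}}

```text
clock: 6.4
position: [0.4582, 0.0229, 0.1479]
ee_rot: [-2.264, -2.178, 0.002]
force: [0.8, 0.4, -0.1]
width: 0.004
```

Run:
```python
from go import *
from cell import imaging
st(); print(readout.observe()['joints'])
p,d=imaging.get_image('wrist'); cv2.imwrite('pics/w4.png',p)
k=imaging.get_calibration('wrist'); c=dict(vfov=k['vfov'],cx=k['cx'],cy=k['cy'],E=np.array(k['extrinsics'])); np.savez('w4.npz',p=p,d=d,vfov=c['vfov'],cx=c['cx'],cy=c['cy'],extrinsics=c['E'])
st(); rel(.036,.126,.148)
```

```text
t 6.4 rack mm [  -0.2 -105.6  147.9] F [ 0.82  0.45 -0.11] w 0.0 rot [ 0.001 -0.001 -0.005]
[-0.68297644  0.28842606  0.64360727  2.10077539 -0.23414559  0.82257701
  0.06316173]
t 6.45 rack mm [   2.7 -105.7  152.8] F [2.9  0.57 4.19] w 0.01 rot [-0.006  0.002 -0.004]
dp [0.9262 0.1364 0.0214] dr [ 0.0028 -0.0008  0.0019] |mm| 234.09804592595853
```

View pics/w4.png

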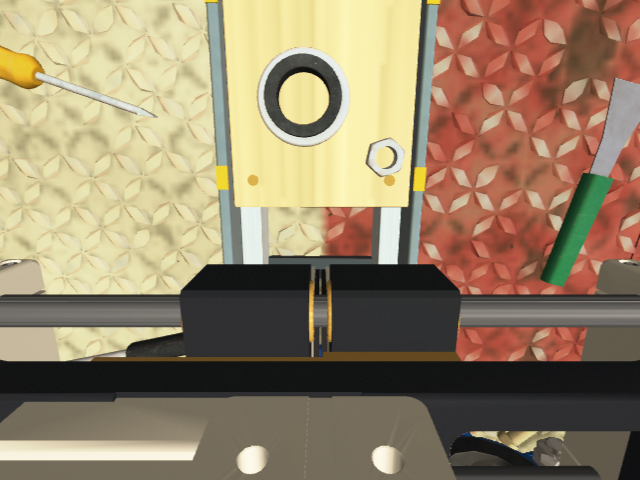

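Run:
```python
from go import *
p,d,c=load('w4.npz'); P=cloud(c,d)
for r in [(20,60,240,400),(150,200,300,360),(60,120,360,405)]:
    X=P[r[0]:r[1],r[2]:r[3]].reshape(-1,3); print(np.median([toR(q,x)*1000 for x in X[::7]],0).round(1))
rail=P[215:240,385:400].reshape(-1,3); print('rail z',np.median(rail[:,2]))
for n,u,v,z in [('trL',235,206,.052),('trR',407,206,.052),('yl',222,178,.054),('yr',420,178,.054),('ring',303,96,.072),('nut',386,157,.065)]: print(n,toR(q,at_z(c,u,v,z))*1000)
```

```text
[ 1.6 31.  57.5]
[  9.5 -57.3  57.3]
[45.   0.  57.6]
rail z 0.04543142647554557
trL [-61.7430602  -81.80193341  52.        ]
trR [ 69.18085576 -81.34344905  52.        ]
yl [-69.68116824 -60.62718318  54.        ]
yr [ 76.91369493 -60.05319762  54.        ]
ring [-8.62680635 -6.20545267 72.        ]
nut [ 48.77647689 -44.77972567  65.        ]
```

>>> {"fn": "send_rows", "kwargs": {
  "claw": [1,1,1,1,1],
  "delta_pos": [
    [0.18,0.02,0],
    [0.36,0.05,0],
    [0.55,0.08,0],
    [0.74,0.11,0],
    [0.92,0.14,0]
  ],
  "dr": [
    [0,0,0],
    [0,0,0],
    [0,0,0],
    [0,0,0],
    [0,0,0]
  ]
}}

```text
clock: 6.95
position: [0.5022, 0.2542, 0.1467]
ee_rot: [-2.262, -2.18, -0.0]
force: [0.5, -0.6, 0.7]
width: 0.003
```

Run:
```python
from go import *
from cell import imaging
st()
for n in ['scene']:
    p,d=imaging.get_image(n); cv2.imwrite('pics/s5.png',p[100:340,160:480].repeat(2,0).repeat(2,1))
st(); rel(.036,.124,.068)
```

```text
t 6.95 rack mm [ 33.8 127.4 146.7] F [ 0.48 -0.57  0.73] w 0.0 rot [ 0.     0.    -0.006]
t 7.0 rack mm [ 33.8 136.7 146.4] F [0.87 8.64 0.78] w 0.0 rot [-0.001  0.005 -0.014]
dp [-0.0525  0.0076  0.3135] dr [ 0.0005 -0.0023  0.0072] |mm| 79.48138103044755
```

View pics/s5.png

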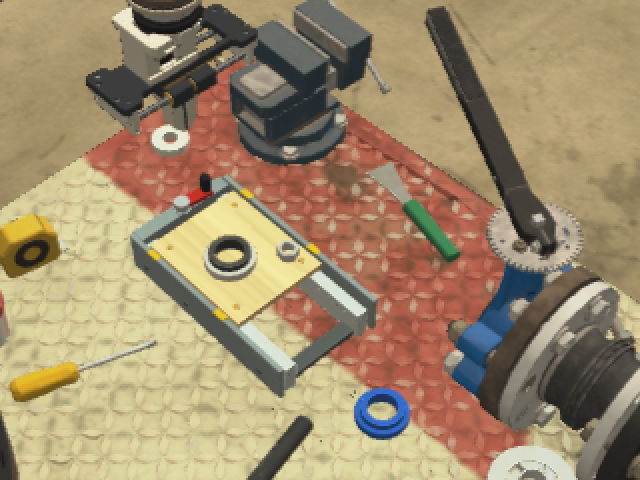

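Run:
```python
from go import *
for c,d in((ct,dt),(cs,ds)):
    P=cloud(c,d)[(d>0)]
    X=(P-[*q[:2],0])@np.array([[np.cos(q[2]),-np.sin(q[2]),0],[np.sin(q[2]),np.cos(q[2]),0],[0,0,1]])
    m=(X[:,0]>.02)&(X[:,0]<.35)&(X[:,1]>-.02)&(X[:,1]<.33)&(X[:,2]>.09)
    Y=X[m]
    print(len(Y)); 
    for lo,hi in[(.02,.12),(.12,.16),(.16,.2),(.2,.25),(.25,.3)]:
        Z=Y[(Y[:,0]>lo)&(Y[:,0]<hi)]
        if len(Z): print(lo,len(Z),Z.min(0).round(3),Z.max(0).round(3))
rel(.036,.122,.068)
```

```text
2406
0.12 135 [0.148 0.115 0.091] [0.16  0.191 0.116]
0.16 488 [0.16  0.112 0.091] [0.2   0.197 0.12 ]
0.2 909 [0.2   0.1   0.094] [0.25  0.208 0.151]
0.25 525 [0.25  0.099 0.092] [0.3   0.206 0.15 ]
2417
0.12 176 [0.147 0.107 0.09 ] [0.16  0.189 0.118]
0.16 405 [0.16  0.104 0.09 ] [0.2   0.193 0.116]
0.2 947 [0.2   0.092 0.09 ] [0.25  0.207 0.147]
0.25 608 [0.25  0.092 0.091] [0.3   0.209 0.147]
dp [-0.0605  0.0075  0.3134] dr [ 0.0005 -0.0023  0.0072] |mm| 79.8261811308575
```

>>> {"fn": "send_rows", "kwargs": {
  "claw": [1,1,1,1,1],
  "delta_pos": [
    [-0.01,0.008,0.08],
    [-0.02,0.008,0.16],
    [-0.02,0.008,0.24],
    [-0.02,0.008,0.3],
    [-0.02,0.008,0.314]
  ],
  "dr": [
    [0,0,0],
    [0,0,0],
    [0,0,0],
    [0,0,0],
    [0,0,0]
  ]
}}

```text
clock: 7.5
position: [0.503, 0.246, 0.0666]
ee_rot: [-2.263, -2.179, 0.005]
force: [-0.6, 0.1, -1.3]
width: 0.004
```

Run:
```python
from go import *
from cell import imaging
st()
p,d=imaging.get_image('scene'); cv2.imwrite('pics/s6.png',cv2.resize(p[130:260,190:350],None,fx=5,fy=4.5,interpolation=cv2.INTER_CUBIC))
st(); rel(.036,.119,.068)
```

```text
t 7.5 rack mm [ 34.9 119.3  66.6] F [-0.57  0.11 -1.29] w 0.0 rot [ 0.002 -0.002 -0.006]
t 7.55 rack mm [ 35.2 119.5  67. ] F [ 0.53 -0.14  0.51] w 0.0 rot [ 0.002 -0.001 -0.005]
dp [-0.0019  0.0031 -0.0038] dr [-0.0009  0.0007  0.0027] |mm| 1.317424198517661
```

View pics/s6.png

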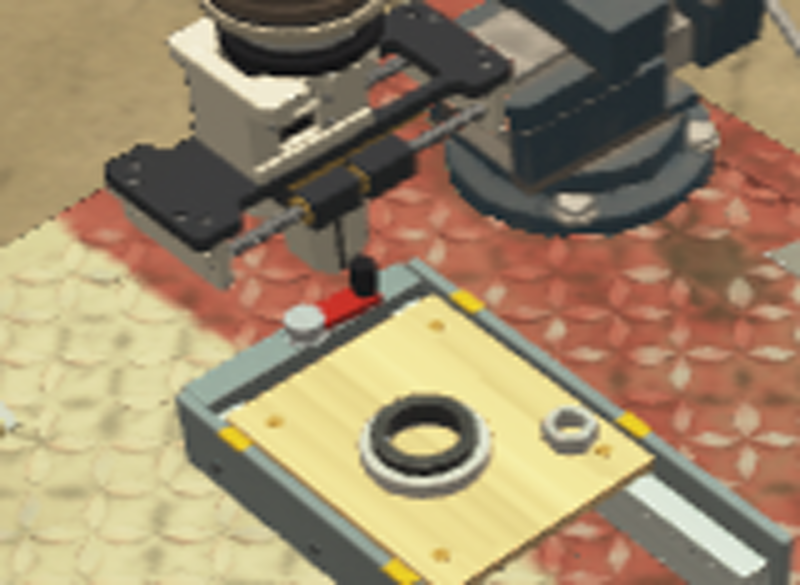

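```bash
cat > arc.py <<'E'
import sys
from go import *
def pose(th,D,z=.068,r=.036):
    n=np.array([np.sin(th),np.cos(th)]); P=np.array([0,.097])+r*np.array([np.cos(th),-np.sin(th)])+D*n
    return tgt(P[0],P[1],z,-th)
if __name__=='__main__':
    D=float(sys.argv[1])/1000; s=readout.observe(); p,r=s['position'],R.from_rotvec(s['ee_rot']); st()
    for th in map(float,sys.argv[2:]):
        P,Q=pose(th,D); print(th,'dp',np.round(r.inv().apply(P-p)/.25,3),'dr',np.round((r.inv()*Q).as_rotvec()/2,3))
E
python3 arc.py 18 .05 .1 .2 .3 .4
```

```text
t 7.55 rack mm [ 35.2 119.5  67. ] F [ 0.53 -0.14  0.51] w 0.0 rot [ 0.002 -0.001 -0.005]
0.05 dp [-0.025  0.006 -0.004] dr [-0.001  0.001  0.028]
0.1 dp [-0.033  0.009 -0.004] dr [-0.001  0.001  0.053]
0.2 dp [-0.048  0.014 -0.004] dr [-0.001  0.001  0.103]
0.3 dp [-0.064  0.018 -0.004] dr [-0.001  0.001  0.153]
0.4 dp [-0.08   0.019 -0.004] dr [-0.001  0.001  0.203]
```

>>> {"fn": "send_rows", "kwargs": {
  "claw": [1,1,1,1,1],
  "delta_pos": [
    [-0.025,0.006,-0.004],
    [-0.033,0.009,-0.004],
    [-0.048,0.014,-0.004],
    [-0.064,0.018,-0.004],
    [-0.08,0.019,-0.004]
  ],
  "dr": [
    [0,0,0.028],
    [0,0,0.053],
    [0,0,0.103],
    [0,0,0.153],
    [0,0,0.203]
  ]
}}

```text
clock: 8.05
position: [0.5087, 0.2272, 0.0703]
ee_rot: [-2.658, -1.673, -0.003]
force: [0.6, 0.4, -0.6]
width: 0.004
```

```bash
python3 arc.py 18 .5 .6 .7 .8 .9
```

```text
t 8.05 rack mm [ 41.5 100.7  70.3] F [ 0.55  0.45 -0.63] w 0.0 rot [-0.001  0.002  0.404]
0.5 dp [-0.021  0.004  0.009] dr [ 0.    -0.001  0.048]
0.6 dp [-0.036  0.009  0.009] dr [ 0.    -0.001  0.098]
0.7 dp [-0.052  0.012  0.009] dr [ 0.    -0.001  0.148]
0.8 dp [-0.068  0.014  0.009] dr [ 0.    -0.001  0.198]
0.9 dp [-0.084  0.014  0.009] dr [ 0.    -0.001  0.248]
```

>>> {"fn": "send_rows", "kwargs": {
  "claw": [1,1,1,1,1],
  "delta_pos": [
    [-0.021,0.004,0.004],
    [-0.036,0.009,0.004],
    [-0.052,0.012,0.004],
    [-0.068,0.014,0.004],
    [-0.084,0.014,0.004]
  ],
  "dr": [
    [0,0,0.048],
    [0,0,0.098],
    [0,0,0.148],
    [0,0,0.198],
    [0,0,0.248]
  ]
}}

```text
clock: 8.55
position: [0.5031, 0.2068, 0.0694]
ee_rot: [-2.988, -0.97, -0.003]
force: [0.6, 0.7, 0.3]
width: 0.003
```

```bash
python3 - <<'E'
from go import *
from cell import imaging
p,d=imaging.get_image('scene'); cv2.imwrite('pics/s7.png',cv2.resize(p[130:260,190:350],None,fx=5,fy=4.5,interpolation=cv2.INTER_CUBIC))
E
python3 arc.py 18 1.0 1.1 1.2 1.3 1.4
```

```text
t 8.6 rack mm [36.3 79.4 69.2] F [ 0.69 -1.3   0.17] w 0.01 rot [-0.001  0.002  0.906]
1.0 dp [-0.013  0.005  0.005] dr [-0.    -0.001  0.047]
1.1 dp [-0.028  0.01   0.005] dr [-0.    -0.001  0.097]
1.2 dp [-0.044  0.014  0.005] dr [-0.    -0.001  0.147]
1.3 dp [-0.06   0.016  0.005] dr [-0.    -0.001  0.197]
1.4 dp [-0.076  0.016  0.005] dr [-0.    -0.001  0.247]
```

View pics/s7.png

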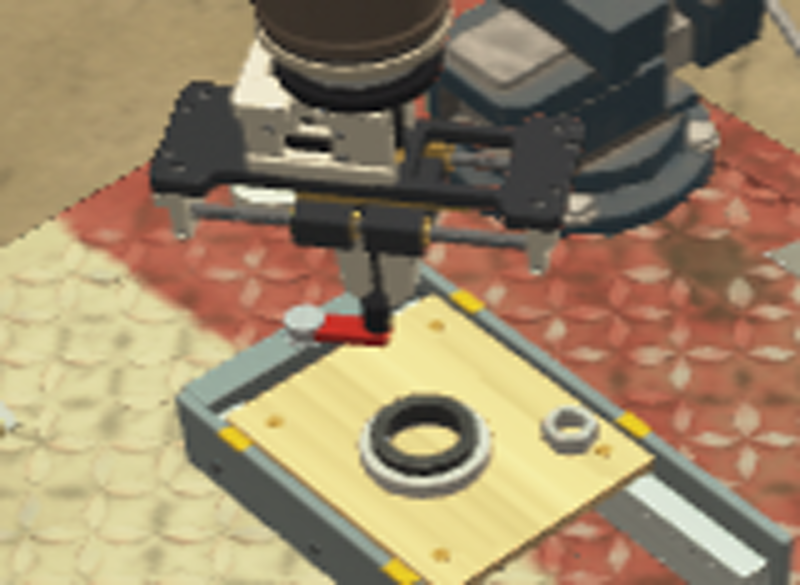

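The bar is turning: it now points down-right, and the post at about (377,315) is pushed by the fingers directly behind it. The board is down in the notches. I'll carry on along the arc.

>>> {"fn": "send_rows", "kwargs": {
  "claw": [1,1,1,1,1],
  "delta_pos": [
    [-0.013,0.005,0.004],
    [-0.028,0.01,0.004],
    [-0.044,0.014,0.004],
    [-0.06,0.016,0.004],
    [-0.076,0.016,0.004]
  ],
  "dr": [
    [0,0,0.047],
    [0,0,0.097],
    [0,0,0.147],
    [0,0,0.197],
    [0,0,0.247]
  ]
}}

```text
clock: 9.1
position: [0.4899, 0.1923, 0.0681]
ee_rot: [-3.133, -0.213, -0.002]
force: [0.4, -0.2, 0.1]
width: 0.003
```

```bash
python3 arc.py 18 1.45 1.5 1.55 1.57; python3 arc.py 15 1.57
```

```text
t 9.1 rack mm [24.2 65.  68.1] F [ 0.41 -0.16  0.15] w 0.0 rot [-0.     0.002  1.392]
1.45 dp [-0.009  0.005  0.001] dr [-0.    -0.001  0.029]
1.5 dp [-0.016  0.008  0.001] dr [-0.001 -0.001  0.054]
1.55 dp [-0.024  0.011  0.001] dr [-0.001 -0.001  0.079]
1.57 dp [-0.027  0.011  0.001] dr [-0.001 -0.001  0.089]
t 9.1 rack mm [24.2 65.  68.1] F [ 0.41 -0.16  0.15] w 0.0 rot [-0.     0.002  1.392]
1.57 dp [-0.039  0.009  0.001] dr [-0.001 -0.001  0.089]
```

>>> {"fn": "send_rows", "kwargs": {
  "claw": [1,1,1,1,1],
  "delta_pos": [
    [-0.009,0.005,0.001],
    [-0.016,0.008,0.001],
    [-0.024,0.011,0.001],
    [-0.03,0.011,0.001],
    [-0.034,0.01,0.001]
  ],
  "dr": [
    [0,0,0.029],
    [0,0,0.054],
    [0,0,0.079],
    [0,0,0.089],
    [0,0,0.089]
  ]
}}

```text
clock: 9.6
position: [0.4826, 0.1886, 0.0678]
ee_rot: [-3.14, 0.061, -0.005]
force: [5.9, -0.1, -0.9]
width: 0.004
```

```bash
python3 arc.py 15 1.57; python3 arc.py 12 1.57
```

```text
t 9.6 rack mm [17.1 61.1 67.8] F [ 5.9   0.11 -0.93] w 0.0 rot [-0.002  0.003  1.567]
1.57 dp [-0.008  0.    -0.001] dr [-0.    -0.002  0.002]
t 9.6 rack mm [17.1 61.1 67.8] F [ 5.9   0.11 -0.93] w 0.0 rot [-0.002  0.003  1.567]
1.57 dp [-0.02   0.    -0.001] dr [-0.    -0.002  0.002]
```

>>> {"fn": "send_rows", "kwargs": {
  "claw": [1,1,1,1,1],
  "delta_pos": [
    [-0.004,0,0],
    [-0.008,0,0],
    [-0.008,0,0],
    [-0.008,0,0],
    [-0.008,0,0]
  ],
  "dr": [
    [0,0,0],
    [0,0,0],
    [0,0,0],
    [0,0,0],
    [0,0,0]
  ]
}}

```text
clock: 10.1
position: [0.4823, 0.1887, 0.068]
ee_rot: [-3.141, 0.061, -0.009]
force: [10.0, -0.6, -2.0]
width: 0.006
```

```bash
python3 arc.py 15 1.57
```

```text
t 10.1 rack mm [16.7 61.1 68. ] F [10.06 -0.17 -2.05] w 0.01 rot [-0.004  0.005  1.566]
1.57 dp [-0.007  0.     0.   ] dr [-0.    -0.003  0.002]
```

>>> {"fn": "send_rows", "kwargs": {
  "claw": [1,1,1,1,1],
  "delta_pos": [
    [0.03,0,0],
    [0.07,0,0],
    [0.08,0,-0.1],
    [0.08,0,-0.25],
    [0.08,0,-0.4]
  ],
  "dr": [
    [0,0,0],
    [0,0,0],
    [0,0,0],
    [0,0,0],
    [0,0,0]
  ]
}}

```text
clock: 10.6
position: [0.4988, 0.1872, 0.1678]
ee_rot: [3.139, -0.063, -0.003]
force: [1.9, 1.2, 0.9]
width: 0.004
```

>>> {"fn": "send_rows", "kwargs": {
  "claw": [1,1,1,1,1],
  "delta_pos": [
    [0,-0.15,-0.1],
    [0,-0.3,-0.2],
    [0,-0.5,-0.2],
    [0,-0.6,-0.2],
    [0,-0.6,-0.2]
  ],
  "dr": [
    [0,0,0],
    [0,0,0],
    [0,0,0],
    [0,0,0],
    [0,0,0]
  ]
}}

```text
clock: 11.1
position: [0.504, 0.3427, 0.216]
ee_rot: [3.141, -0.051, -0.002]
force: [-0.0, 0.3, 0.1]
width: 0.005
```

Run:
```python
from go import *
from cell import imaging
st()
for n in ['scene','top']:
    p,d=imaging.get_image(n); cv2.imwrite(f'pics/{n}9.png',p)
    b=(slice(180,300),slice(215,355)) if n=='scene' else (slice(225,305),slice(220,340))
    cv2.imwrite(f'pics/{n}9c.png',cv2.resize(p[b],None,fx=5,fy=5,interpolation=cv2.INTER_CUBIC))
st()
```

```text
t 11.1 rack mm [ 31.8 215.9 216. ] F [-0.05  0.33  0.1 ] w 0.0 rot [ 1.00e-03 -1.00e-03  1.56e+00]
t 11.2 rack mm [ 32.9 210.8 216.5] F [-0.35 -1.43  0.34] w 0.01 rot [-1.000e-03 -2.000e-03  1.566e+00]
```

View pics/scene9c.png

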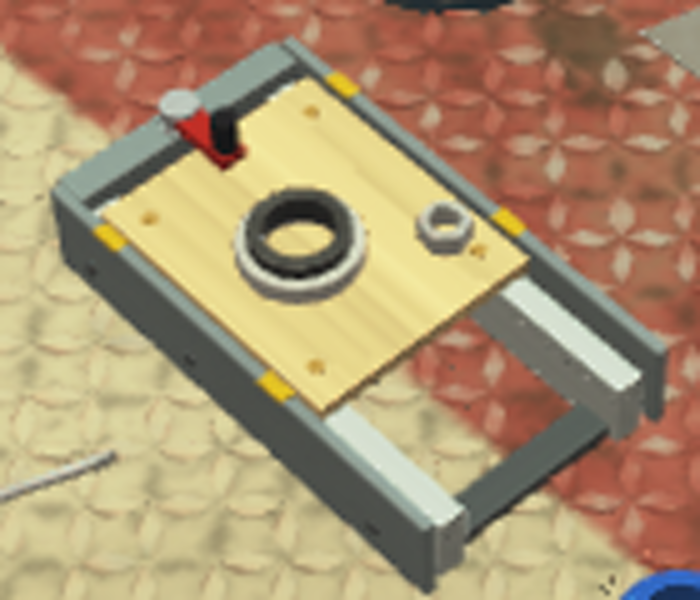

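View pics/top9c.png

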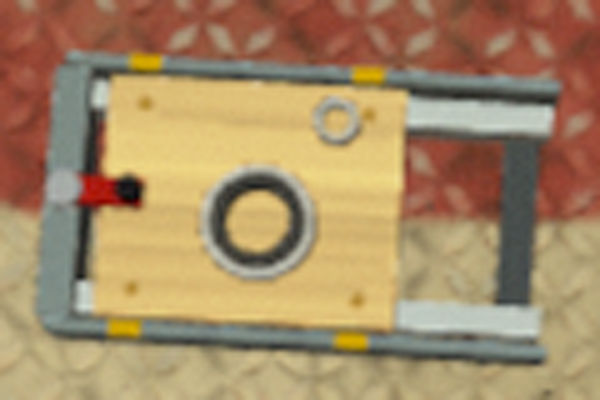

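View pics/scene9.png

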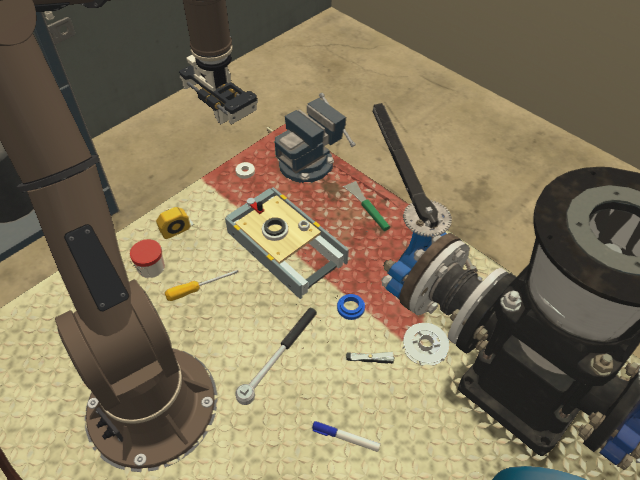

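Run:
```python
from go import *
def tp(x,y): return ((x+.5)/5-.5+220,(y+.5)/5-.5+225)
def sp(x,y): return ((x+.5)/5-.5+215,(y+.5)/5-.5+180)
print('post',toR(q,at_z(ct,*tp(129,188),.084))*1000,toR(q,at_z(cs,*sp(225,115),.084))*1000)
print('cap',toR(q,at_z(ct,*tp(64,187),.066))*1000,toR(q,at_z(cs,*sp(179,102),.066))*1000)
print('ring',toR(q,at_z(ct,*tp(258,222),.072))*1000)
print('nut',toR(q,at_z(ct,*tp(336,120),.065))*1000)
a=cv2.imread('pics/scene0.png').astype(int);b=cv2.imread('pics/scene9.png').astype(int)
m=(np.abs(a-b).max(2)>40).astype(np.uint8); n,l,s,c=cv2.connectedComponentsWithStats(m)
print([tuple(x) for x in s[1:] if x[4]>15])
```

```text
post [-1.04763709 59.78238674 84.        ] [ 0.92855398 59.86101868 84.        ]
cap [-0.1589918  96.40200416 66.        ] [-0.44553939 94.97149923 66.        ]
ring [-13.51659061  -7.70144411  72.        ]
nut [ 44.3038905  -44.61052165  65.        ]
[(np.int32(25), np.int32(0), np.int32(11), np.int32(23), np.int32(121)), (np.int32(41), np.int32(0), np.int32(10), np.int32(11), np.int32(72)), (np.int32(180), np.int32(45), np.int32(78), np.int32(80), np.int32(2478)), (np.int32(73), np.int32(158), np.int32(17), np.int32(9), np.int32(17)), (np.int32(100), np.int32(158), np.int32(5), np.int32(11), np.int32(31)), (np.int32(68), np.int32(169), np.int32(25), np.int32(15), np.int32(26)), (np.int32(51), np.int32(184), np.int32(16), np.int32(6), np.int32(16)), (np.int32(235), np.int32(186), np.int32(100), np.int32(89), np.int32(2707)), (np.int32(58), np.int32(190), np.int32(7), np.int32(6), np.int32(25)), (np.int32(33), np.int32(210), np.int32(9), np.int32(20), np.int32(31)), (np.int32(112), np.int32(216), np.int32(19), np.int32(66), np.int32(186)), (np.int32(43), np.int32(236), np.int32(34), np.int32(76), np.int32(115)), (np.int32(101), np.int32(297), np.int32(33), np.int32(23), np.int32(225)), (np.int32(81), np.int32(320), np.int32(29), np.int32(22), np.int32(79)), (np.int32(77), np.int32(370), np.int32(13), np.int32(19), np.int32(25))]
```

The post stands straight down the rack's -y from the pivot. Only the robot and the rack region changed in the picture, so I'm handing in.

```bash
python3 -c "
from cell import arm
print(arm.sign_off())"
```

```text
the job is handed in; nothing more can be done
None
```

I handed the job in at about 11 s. The board is down in the locating notches and the red bar lies over its edge, turned to the stop.

**Board:** I pushed its trailing edge along the rails with the shut fingertips. At first the fingertip also pressed the board down slightly (about 9 N along the rails, 5 N vertical). I backed off, lowered the tip by 12 mm and carried on at 5 to 6 N. After it dropped in, the push force fell to zero. The board then measured level, 12 mm above the rail tops, as it should when seated. Raw depth heights read about 5 mm high on rail and board alike, so I relied on the difference. The trailing edge was within 2 mm of its seated position.

**Button:** I pushed the post round its arc until it met a firm stop, with 10 N on it and no further movement. After I retreated, the post measured within about 1 mm of straight along the rack's -y from the pivot. The two cameras put it 1 mm to opposite sides.

**Loose items:** The ring and nut moved with the board to within a few mm and stayed on it. Comparing the scene picture before and after showed changes only at the robot and the rack. None of the checks failed, and the robot was clear of everything at hand-in.

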